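Slide the sample tray into its locating notches and start the load

ROBOT

A 6-joint arm with a two-finger parallel gripper is mounted at the origin on the work surface. World frame = base frame: x ahead of the robot, y to its left, z up, the work surface at z = 0. Lengths are in m, angles in rad, forces in N, time in s.
With the tool pointing down it reaches from about 0.4 to 0.825 m from the base axis. Payload 7 kg.
Tool frame: the origin (TCP) lies at the centre of the arm's flange, where the gripper is bolted on; the fingertips stand 178 mm ahead of it and the grasp point (between the pads) lies arm.tcp_to_grasp ahead of it (arm.tcp_to_grasp is the distance from the TCP to the grasp point, in m); z points along the fingers, y is the direction in which the jaws open and shut (so a half turn about z gives the same grasp; the last joint's range is limited). The gripper opens to 88 mm and grips with 3 to 60 N. Pads are 19 mm wide; open, the fingers measure 130 mm over their backs; the gripper's body (78 mm by 193 mm) begins 47 mm behind the grasp point.
Start: joints at [-0.822, 0.359, 0.012, 0, -1.224, -0.288], TCP at [0.3, -0.605, 0.405] pointing down, gripper open.
Joint ranges: [-3.07, 3.07], [-1.43, 2.12], [-1.02, 1.25], [-3.03, 1.67], [-3.05, -0], [-3.03, 3.03]. Speed limits (rad/s): [2.39, 2.39, 3.01, 3.14, 3.14, 3.14].

INTERFACE

Orientations are given as [roll, pitch, yaw] about the fixed x, y, z axes, in that order (R = Rz(yaw) Ry(pitch) Rx(roll)).
In Python, from station import arm gives the robot as it stands.
- The arm moves only by the tool move_arm, never from a script. Its argument "deltas" is a list of rows, each a list of 6 numbers: the shift along the world's x, y, z in mm, then the turn, a rotation vector about the world's x, y, z in degrees. In form: [[tx, ty, tz, ax, ay, az], ...]. A call has exactly 5 rows; each row shifts and turns the commanded pose from where the row before left it; what a row does not reach is not made up. A row lasts 1/12 s, in which the tool goes at most 41.7 mm and 7.16 degrees, less where a joint would pass 70% of its speed; a pose out of reach is approached as far as the arm can. A call with a gripper value outside its range is refused whole. "claw" is the closure in counts, from 0 (fully open) to 255 (shut), set as the call begins (left out, the last holds). The fingers move at their own pace and stop on an object; "squeeze" is the grip in N (left out, the last holds). Time passes only in rows, so rows that do not move let the fingers close, or fill a call up. It gives the time, the measured TCP pose, the force and the opening at its end, in the units of the state.
- arm.get_state(): the state, without advancing time (a new reading comes with each control period).
- arm.grab_frame(name): name is "scene" or "top"; returns the picture (384x512x3 uint8, red, green, blue); there is no depth.
- arm.calibration(name): a dict with "intrinsics" (3x3 intrinsics, pixels), "k1" (the pictures are not rectified: a ray, as slopes to the right and down, at radius r is drawn at 1 + k1 r^2 times it, then the intrinsics apply), "T" (4x4, takes a point from camera to world coordinates). Camera axes: x right, y up, looking along -z (the intrinsics and any distortion apply to the point x, -y, -z); pixel columns grow to the right and rows downward; lengths in m; the calibration is good to about 2 mm. A picture is of the moment at which its call begins. calibration takes no time and is no camera call.
- arm.job_done(): hands the job in, once; it reports no verdict.
Trained networks look in the newest picture that a camera, given by its name, has taken for a name from the list of things; names that differ only in an ending like _2 or _b are one class to them, and where a whole thing is asked for, a point or a joint stands for the part that bears it (a point fixed in the world has none). Each returns a list of dicts, best first, with "score" (0 to 1); they miss things now and then, are a little off and sometimes report something else, mostly with a low value. They report only what shows in the picture. A call takes as long as a camera call. They do not tell look-alikes from the thing itself.
- arm.spot_in(thing, camera): "xy" ([column, row] in pixels, amid what is visible of it).
- arm.masks_of(thing, camera): "pixels" (384x512 bool, what is visible of it) and "xy" ([column, row] in pixels, amid what is visible of it).
- arm.spot_point(thing, camera): "xy" ([column, row] in pixels: a listed point, or the origin of a listed thing).
The state is a dict: "t": time; "q": joint angles; "qd": joint speeds; "joint_efforts": joint torques, N m; "eef_pos": TCP position; "ee_rot": TCP orientation; "force": force on the tool from outside, world axes, zero at the start; "moment": the same for the moment, N m; "width": finger opening in m.
Only numpy, scipy, OpenCV 4.12 (cv2) and the standard library are available. Lean on these libraries where they do the work, as an engineer would, in place of code of your own. Each camera call takes 0.05 s, during which the arm holds its last target. There are 200 camera calls.

TASK

With a fingertip, push the blue sample tray by its yellow tab along the rails until you feel it drop into the locating notches and it sits level there, then press the green load button down and let it go. Only push: do not lift the tray or take the pots out or tip them, do not press the red button, and leave the other things on the bench where they are.

Things in the scene. Friction and masses are not known exactly. Their poses are not given: they have to be found in the camera images.
- rails: Fixed tray-loading rails: grey base 135 (x) x 365 (y, from -165 to +200) x 15 high, four aluminium tracks with tops 22 above the bench, steel side guides and an end stop 45 high. Origin on the bench; x is across the rails, +y is the way the tray is pushed home. The tracks have notches 7 deep, 15 long; yellow marks on the guides stand beside them.
- home (a point): Point on the rails (75 along +y from their origin, 30 above the bench) where tray_mid lies when all four feet have dropped into the notches; axes as the rails. The tracks run on past the notches: the end stop halts the tray only about 44 beyond home, too far.
- tray_mid (a point): Centre of the inner floor of the blue sample tray, 15 above its feet's undersides; axes as the rails (+y = push direction). 37 above the bench while sliding, 30 when home (7 drop). Sliding takes about 2 to 5 N; once dropped, the notches stop the tray firmly. Tray walls reach 15 above this point.
- tab (a point): Middle of the outer face of the yellow push tab on the tray's rear (-y) wall, 82 behind and 28 above tray_mid. An upright plate 64 across x 7 thick, from 33 below to 15 above this point. The face looks along -y; behind it nothing is higher than the 45 high guides. Axes as the tray.
- load_top (a point): Centre of the top of the green load button, 32 dia, on a fixed blue console 80 x 80 x 30; z axis up. Pressed straight down.
- load (a joint): Travel of the green button in m: 0 released, 0.006 fully down; spring, 5 N when fully down, returns by itself.
- stop_top (a point): Centre of the top of the red stop button, the same size and sort of console as the green one; not to be pressed. The two consoles may change places.
- stop (a joint): Travel of the red button in m: 0 released, 0.006 fully down.
- pot0_mid (a point): Middle (27.5 up) of a white sample pot with red lid, 36 dia x 55 tall, 50 g, standing loose in a cell of the tray; z axis is its upright axis.
- pot1_mid (a point): Middle (27.5 up) of a white sample pot with white lid, 36 dia x 55 tall, 50 g, standing loose in a cell of the tray; z axis is its upright axis.
- pot2_mid (a point): Middle (27.5 up) of a white sample pot with yellow lid, 36 dia x 55 tall, 50 g, standing loose in a cell of the tray; z axis is its upright axis.
- dropper_mid (a point): Middle (half-way up the body) of a bystander: blue dropper bottle with white cap, 32 dia x 85 tall, loose on the bench.
- slide_box_mid (a point): Middle (half-way up the body) of a bystander: green microscope-slide box, 75 x 100 x 32, loose on the bench.
- timer_mid (a point): Middle (half-way up the body) of a bystander: white bench timer, 60 x 70 x 20, loose on the bench.
- pen_cup_mid (a point): Middle (half-way up the body) of a bystander: grey cup of pens, 68 dia, 80 tall, pens to about 135, loose on the bench.
- tray: The same tray; origin 15 below tray_mid, same axes. Loose, 0.3 to 0.5 kg, 112 across the rails (2.5 play each side) x 150 along them, six cells, three pots inside. Four feet, 9 wide x 10 long x 10 tall: front pair 50 ahead of and rear pair 50 behind the centre, on different tracks, so it runs level and all four drop together.
Not all that is in view belongs to the job. Of the things like the tray, leave any that is orange; of the rest the smaller one is meant.

How it is judged:
On the way, in this order (a step that is already met when the one before it is completed fails the run):
1. the tray has dropped into its notches (distance between tray_mid and home below 0.006 m and z of tray_mid in the frame of home below 0.0025 m and angle between tray_mid's own z axis and vertical below 0.03 rad), for 0.3 s.
2. the green button is pressed (value of joint load above 0.004 m), for 0.05 s.
At the end, for the whole second after the job is handed in: The tray lies level (within 0.03 rad) in its notches, tray_mid within 6 mm of home and less than 2.5 mm above it, at rest; the green button has been pressed (over 4 mm) after that and has come back up (under 2 mm); all three pots stand upright (within 0.15 rad) in the tray (all of step 1 and linear speed of tray below 0.01 m/s and value of joint load below 0.002 m and angle between each of pot0_mid, pot1_mid, pot2_mid's own z axis and vertical below 0.15 rad and horizontal distance between each of pot0_mid, pot1_mid, pot2_mid and tray_mid below 0.075 m and height (world z) of each of pot0_mid, pot1_mid, pot2_mid below 0.07 m); the robot touches nothing.
It fails at once if the tray is lifted (tray_mid over 52 mm above the bench, 15 mm above its sliding height) (height (world z) of tray_mid above 0.052 m).
It fails at once if a pot is lifted (its middle over 85 mm above the bench, 20 mm above its height in the tray) or tipped by more than 0.5 rad (height (world z) of any of pot0_mid, pot1_mid, pot2_mid above 0.085 m or angle between any of pot0_mid, pot1_mid, pot2_mid's own z axis and vertical above 0.5 rad).
It fails at once if the red button is pressed (over 3 mm) (value of joint stop above 0.003 m).
It fails at once if a bystander on the bench is moved by more than 30 mm (distance of any of dropper_mid, slide_box_mid, timer_mid, pen_cup_mid from where it was at the start of the episode above 0.03 m).
It also fails if it takes over 43 s, if anything falls off the work surface, if the arm or the gripper's body presses on something with over 40 N, if the wrist force passes 120 N, or if a joint passes its speed limit or range.

## Working session

There is one attempt and no reset: what is moved stays moved. The work goes in short steps, Python scripts to look and compute and a tool call to move; the robot and the scene stay as the last step left them, time stands still between calls to the robot, and variables do not carry over. Pictures are saved under pics/ and viewed, about 8 in all and at most 12, crops included, and the job is handed in when it is done.

Besides the shell and the picture viewer there is one more tool, called after "Call:" by a JSON object that holds its "name" and its "arguments". move_arm: Moves the arm, as the interface text tells. Its arguments: {"type":"object","properties":{"deltas":{"type":"array","items":{"type":"array","items":{"type":"number"}}},"claw":{"type":"number"},"squeeze":{"type":"number"}},"required":["deltas"]}

```bash
mkdir -p pics; cat > h.py <<'E'
import numpy as np, cv2
from station import arm
def ray(cam,uv):
    c=arm.calibration(cam);K=np.array(c["intrinsics"]);T=np.array(c["T"])
    d=np.linalg.solve(K,[uv[0],uv[1],1]);d=d[:2];r=np.linalg.norm(d);s=r
    for _ in range(30): s=r/(1+c["k1"]*s*s)
    d=d*(s/r if r>0 else 1)
    return T[:3,3],T[:3,:3]@np.array([d[0],-d[1],-1])
def at(cam,uv,z):
    o,d=ray(cam,uv);return o+d*(z-o[2])/d[2]
def px(cam,p):
    c=arm.calibration(cam);K=np.array(c["intrinsics"]);T=np.array(c["T"])
    q=T[:3,:3].T@(np.array(p)-T[:3,3]);s=np.array([q[0],-q[1]])/-q[2]
    s=s*(1+c["k1"]*(s@s));return (K@[s[0],s[1],1])[:2]
def save(cam,name,crop=None,f=1):
    im=arm.grab_frame(cam)
    if crop: a,b,c,d=crop;im=im[b:d,a:c]
    im=cv2.resize(im,None,fx=f,fy=f,interpolation=cv2.INTER_CUBIC)
    cv2.imwrite("pics/"+name+".png",im[:,:,::-1])
E
python3 - <<'E'
from h import *
save("scene","s0",f=1.5);save("top","t0",f=1.5)
Z=dict(tray_mid=.037,tab=.065,rails=0,home=.03,load_top=.036,stop_top=.036,pen_cup_mid=.04,dropper_mid=.042,slide_box_mid=.016,timer_mid=.01,pot0_mid=.065)
for n,z in Z.items():
  for cam in ("top","scene"):
    for r in arm.spot_point(n,cam)[:4]: print(n,cam,np.round(r["xy"],1),round(r["score"],2),np.round(at(cam,r["xy"],z)[:2],3))
print(arm.get_state(),arm.tcp_to_grasp)
for c in("top","scene"):print(np.round(arm.calibration(c)["T"],3))
E
```

```text
tray_mid top [320.9 111.9] 0.86 [ 0.806 -0.225]
tray_mid top [284.8 272.4] 0.66 [ 0.337 -0.091]
tray_mid top [370.1 165.7] 0.63 [ 0.634 -0.358]
tray_mid top [263.2 176.8] 0.56 [ 0.612 -0.042]
tray_mid scene [249.4 141.3] 0.94 [ 0.348 -0.086]
tray_mid scene [154.9 258.3] 0.7 [ 0.824 -0.213]
tray_mid scene [242.7 209.8] 0.68 [ 0.611 -0.032]
tab top [342.8 128.4] 0.97 [ 0.742 -0.28 ]
tab top [289.  167.3] 0.91 [ 0.63  -0.116]
tab top [272.5 163.2] 0.63 [ 0.644 -0.07 ]
tab top [324.7 250.8] 0.58 [ 0.39  -0.201]
tab scene [211.8 202.9] 0.8 [ 0.629 -0.116]
tab scene [212.8 137.7] 0.6 [ 0.389 -0.193]
tab scene [136.9 229.8] 0.55 [ 0.768 -0.283]
rails top [239.8 186.3] 0.75 [0.594 0.027]
rails top [120.8 229. ] 0.33 [0.479 0.384]
rails scene [261.8 219.5] 0.65 [0.604 0.023]
home top [217.3 187.7] 0.64 [0.586 0.092]
home scene [289.4 215.8] 0.61 [0.591 0.101]
load_top top [382.9 219.6] 0.4 [ 0.473 -0.381]
load_top scene [148.5 149.2] 0.58 [ 0.463 -0.383]
load_top scene [254.5 214.7] 0.47 [0.617 0.005]
stop_top top [119.  231.6] 0.64 [0.467 0.378]
stop_top scene [391.5 199.4] 0.61 [0.461 0.375
[... 927 characters left out ...]
-5.82399237e+01,  2.93292350e+01,  7.00268850e+00,
        1.21855069e-02, -2.12828940e-05]), 'eef_pos': array([ 0.30012925, -0.60457772,  0.40469131]), 'ee_rot': array([-3.14157205e+00, -2.45035588e-05, -2.68075804e+00]), 'force': array([ 1.81282868e-05,  5.53856937e-01, -5.83596877e-01]), 'moment': array([-0.01443354,  0.04448237, -0.0153238 ]), 'width': 0.08774345920045871} 0.1593
[[-0.038  0.979 -0.201  0.327]
 [-0.999 -0.038  0.006 -0.008]
 [-0.002  0.201  0.98   1.226]
 [ 0.     0.     0.     1.   ]]
[[-2.620e-01 -7.700e-01  5.810e-01  1.396e+00]
 [ 9.650e-01 -2.100e-01  1.570e-01  2.280e-01]
 [ 1.000e-03  6.020e-01  7.980e-01  1.198e+00]
 [ 0.000e+00  0.000e+00  0.000e+00  1.000e+00]]
```

View pics/s0.png

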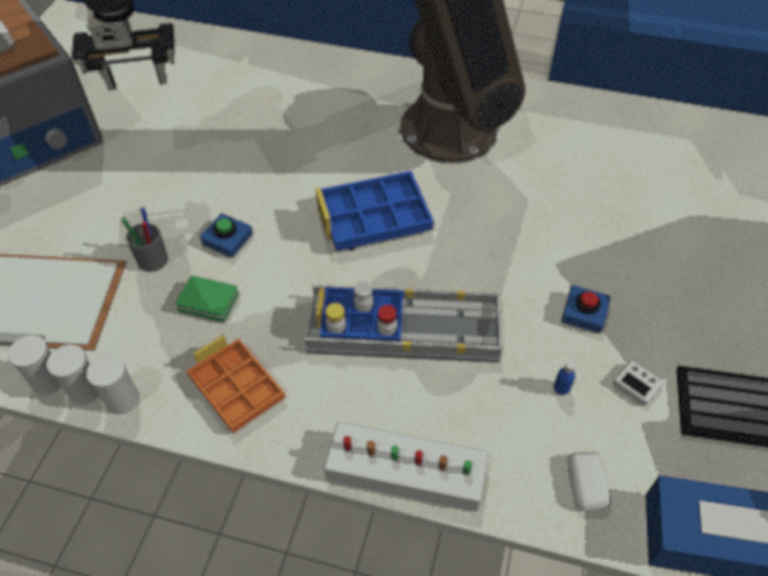

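View pics/t0.png

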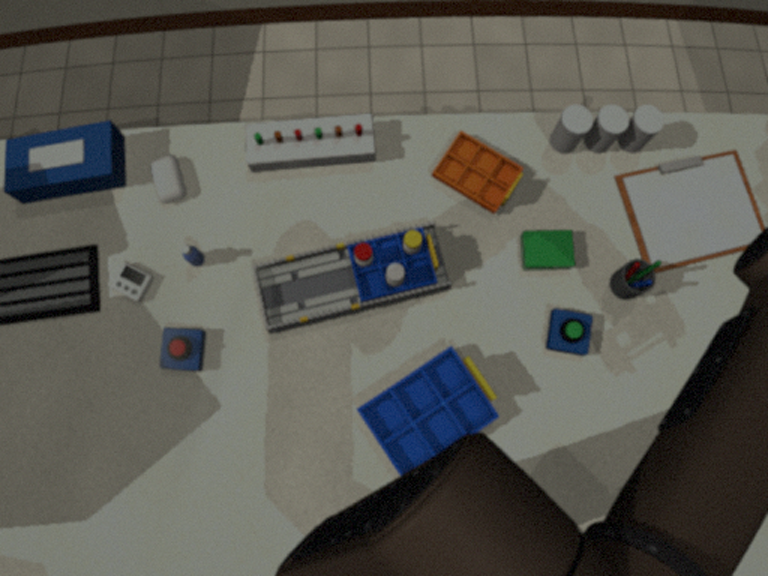

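The tray candidates are:
- Orange tray: scene (157,257), top (319,114). Excluded by colour.
- Large empty blue tray: scene (250,140), top (285,272). Bigger, and off the rails.
- Blue tray with three pots on the rails: scene (242,210), top (263,177). This is the smaller blue one, so it is the one meant.

The green button is at scene (149,150) and the red one at scene (392,199). Next I'll confirm with a crop and measure the yellow marks.

```bash
python3 - <<'E'
from h import *
im=arm.grab_frame("top");a=cv2.resize(im[140:230,160:310],None,fx=5,fy=5,interpolation=cv2.INTER_CUBIC)
cv2.imwrite("pics/t1.png",a[:,:,::-1])
for cam in("top","scene"):
  im=arm.grab_frame(cam)
  h=cv2.cvtColor(im,cv2.COLOR_RGB2HSV)
  m=cv2.inRange(h,(15,120,90),(35,255,255))
  n,l,s,c=cv2.connectedComponentsWithStats(m)
  for i in range(1,n):
    if s[i,4]>=3:
      p=at(cam,c[i],.045)
      if .5<p[0]<.72 and -.2<p[1]<.25: print(cam,c[i].round(1),s[i,4],"z45",p[:2].round(4),"z80",at(cam,c[i],.08)[:2].round(4))
  for n in("load_top","stop_top"):
    for r in arm.masks_of(n,cam)[:2]:
      print(n,cam,r["score"],np.round(r["xy"],1))
  # green/red blob
  for nm,lo,hi in(("g",(45,100,40),(85,255,255)),("r",(0,150,90),(8,255,255))):
    m=cv2.inRange(h,lo,hi);n,l,s,c=cv2.connectedComponentsWithStats(m)
    for i in range(1,n):
      if s[i,4]>30: print(nm,cam,c[i].round(1),s[i,4],at(cam,c[i],.04)[:2].round(4))
E
```

```text
top [274.7 158.9] 106 z45 [ 0.6618 -0.0777] z80 [ 0.6518 -0.0756]
top [288.  166.9] 61 z45 [ 0.6365 -0.1148] z80 [ 0.6273 -0.1116]
top [226.1 163.2] 11 z45 [0.6544 0.0636] z80 [0.6447 0.0614]
top [192.9 171.2] 11 z45 [0.6344 0.1602] z80 [0.6253 0.1552]
top [236.2 203.8] 14 z45 [0.5341 0.0378] z80 [0.528  0.0364]
top [202.1 212.2] 12 z45 [0.5135 0.1351] z80 [0.5079 0.1309]
stop_top top 0.53 [118.7 231.4]
g top [365.  165.7] 798 [ 0.6334 -0.3421]
g top [432.2 179.2] 43 [ 0.5853 -0.5432]
g top [382.4 219.5] 115 [ 0.4728 -0.3785]
r top [241.4 167.5] 66 [0.641  0.0199]
scene [212.9 203. ] 53 z45 [ 0.6154 -0.1193] z80 [ 0.6391 -0.1087]
scene [272.5 195.2] 18 z45 [0.5434 0.0388] z80 [0.5693 0.0446]
scene [306.6 196.6] 15 z45 [0.5223 0.1354] z80 [0.5488 0.1382]
scene [223.  207.8] 100 z45 [ 0.6239 -0.0863] z80 [ 0.6474 -0.0768]
scene [270.7 230. ] 20 z45 [0.6615 0.0637] z80 [0.6838 0.0687]
scene [306.9 232. ] 22 z45 [0.6414 0.1613] z80 [0.6643 0.1633]
load_top scene 0.45 [151.1 148.7]
stop_top scene 0.58 [393.1 199.3]
stop_top scene 0.39 [288.5 219.4]
g scene [ 12.6 100.5] 85 [ 0.3803 -0.9121]
g scene [ 88.2 155.5] 33 [ 0.5397 -0.5509]
g scene [149.  149.9] 88 [ 0.4688 -0.3784]
g scene [137.2 197. ] 660 [ 0.649  -0.3399]
r scene [392.5 199.3] 63 [0.4628 0.3772]
r scene [257.9 209.3] 71 [0.5993 0.0102]
```

View pics/t1.png

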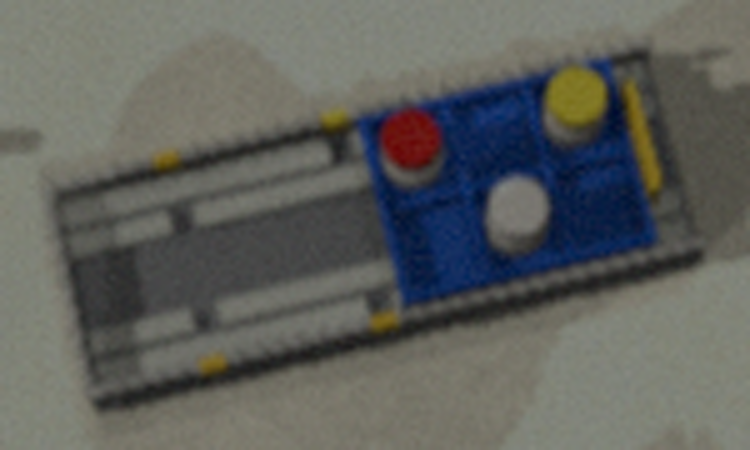

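The crop shows the smaller blue tray on the rails: pots at (410,145), (518,212) and (575,100), tab at (642,140), notch marks at (165,160), (335,118), (212,364) and (385,320). Triangulating the marks gives:

| Quantity | Value |
|---|---|
| Home | about (0.586, 0.100) |
| Push direction u | about (-0.206, 0.978) |
| Tab face | about (0.629, -0.116) |
| Travel | about 138 mm |

I'll go behind the tab with the fingers closed.

Call:
{"name": "move_arm", "arguments": {"deltas": [[22.5,29.7,0,0,0,5],[22.5,29.7,0,0,0,5],[22.5,29.7,0,0,0,5],[22.5,29.7,0,0,0,5],[22.5,29.7,0,0,0,5]], "claw": 255, "squeeze": 20}}

```text
t: 1.97
eef_pos: [0.4133, -0.4547, 0.4048]
ee_rot: [-3.141, 0.0, -2.241]
force: [1.6, -0.8, -0.1]
width: 0.06
```

Call:
{"name": "move_arm", "arguments": {"deltas": [[22.5,29.7,0,0,0,5],[22.5,29.7,0,0,0,5],[22.5,29.7,0,0,0,5],[22.5,29.7,0,0,0,5],[22.5,29.7,0,0,0,5]]}}

```text
t: 2.38
eef_pos: [0.5259, -0.3059, 0.405]
ee_rot: [-3.141, -0.0, -1.804]
force: [0.2, -0.9, -0.7]
width: 0.0268
```

Call:
{"name": "move_arm", "arguments": {"deltas": [[22.5,29.7,0,0,0,5],[22.5,29.7,0,0,0,5],[22.5,29.7,0,0,0,5],[22.5,29.7,0,0,0,5],[22.5,29.7,0,0,0,5]]}}

```text
t: 2.8
eef_pos: [0.6385, -0.1574, 0.405]
ee_rot: [-3.141, -0.0, -1.367]
force: [1.1, -1.6, 0.0]
width: 0.0007
```

Call:
{"name": "move_arm", "arguments": {"deltas": [[0,0,-35,0,0,0],[0,0,-35,0,0,0],[0,0,-35,0,0,0],[0,0,-35,0,0,0],[0,0,-30,0,0,0]]}}

```text
t: 3.22
eef_pos: [0.6371, -0.1588, 0.2325]
ee_rot: [3.141, 0.0, -1.372]
force: [-0.4, 0.3, -0.0]
width: 0.0008
```

```bash
python3 - <<'E'
from h import *
s=arm.get_state();print(s["eef_pos"],s["force"])
save("scene","s1",(170,140,330,260),4.5)
E
```

```text
[ 0.63712383 -0.15882427  0.23249823] [-0.39095031  0.33338151 -0.02015125]
```

View pics/s1.png

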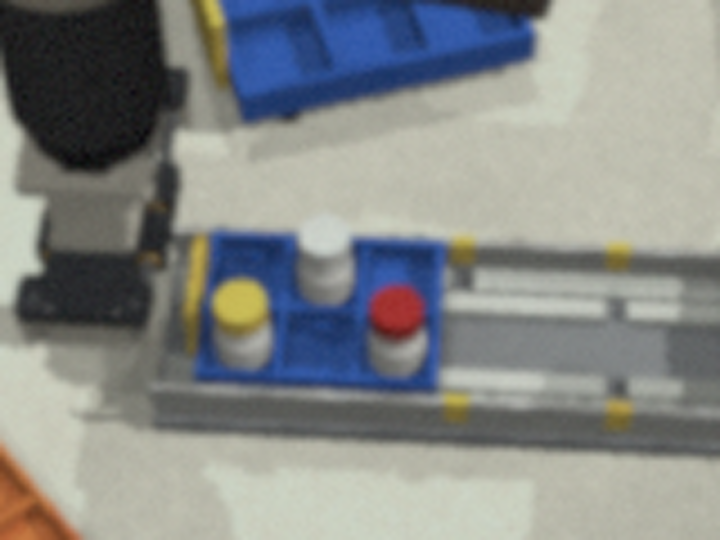

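The closed fingers stand behind the tab at crop (195,290), in line with the tray. I'll push gently.

Call:
{"name": "move_arm", "arguments": {"deltas": [[-1,4.9,0,0,0,0],[-1,4.9,0,0,0,0],[-1,4.9,0,0,0,0],[-0.6,2.9,0,0,0,0],[-0.6,2.9,0,0,0,0]]}}

```text
t: 3.68
eef_pos: [0.634, -0.138, 0.237]
ee_rot: [-3.138, -0.001, -1.371]
force: [0.3, 0.3, 0.6]
width: 0.0006
```

Call:
{"name": "move_arm", "arguments": {"deltas": [[-0.6,2.9,0,0,0,0],[-0.6,2.9,0,0,0,0],[-0.6,2.9,0,0,0,0],[-0.6,2.9,0,0,0,0],[-0.6,2.9,0,0,0,0]]}}

```text
t: 4.1
eef_pos: [0.6304, -0.1241, 0.2349]
ee_rot: [-3.142, -0.001, -1.372]
force: [0.0, -3.6, 0.8]
width: 0.0003
```

Call:
{"name": "move_arm", "arguments": {"deltas": [[-0.6,2.9,0,0,0,0],[-0.6,2.9,0,0,0,0],[-0.6,2.9,0,0,0,0],[-0.6,2.9,0,0,0,0],[-0.6,2.9,0,0,0,0]]}}

```text
t: 4.52
eef_pos: [0.6275, -0.1095, 0.2349]
ee_rot: [-3.141, -0.0, -1.372]
force: [0.4, -3.9, 2.4]
width: 0.0004
```

Call:
{"name": "move_arm", "arguments": {"deltas": [[-0.9,4.9,0,0,0,0],[-0.9,4.9,0,0,0,0],[-0.9,4.9,0,0,0,0],[-0.9,4.9,0,0,0,0],[-0.9,4.9,0,0,0,0]]}}

```text
t: 4.93
eef_pos: [0.6229, -0.0846, 0.2348]
ee_rot: [-3.141, -0.0, -1.372]
force: [0.3, -5.5, 3.2]
width: 0.0001
```

Call:
{"name": "move_arm", "arguments": {"deltas": [[-1,4.9,0,0,0,0],[-1,4.9,0,0,0,0],[-1,4.9,0,0,0,0],[-1,4.9,0,0,0,0],[-1,4.9,0,0,0,0]]}}

```text
t: 5.35
eef_pos: [0.6178, -0.0601, 0.2348]
ee_rot: [-3.141, -0.0, -1.372]
force: [1.1, -5.4, 3.7]
width: 0.0006
```

Call:
{"name": "move_arm", "arguments": {"deltas": [[-1,4.9,0,0,0,0],[-1,4.9,0,0,0,0],[-1,4.9,0,0,0,0],[-1,4.9,0,0,0,0],[-1,4.9,0,0,0,0]]}}

```text
t: 5.77
eef_pos: [0.6128, -0.0357, 0.2348]
ee_rot: [3.141, -0.0, -1.372]
force: [0.3, -4.2, 3.6]
width: 0.0003
```

```bash
python3 - <<'E'
from h import *
save("scene","s2",(170,140,330,260),4.5)
u=np.array([-.206,.9785]);H=np.array([.586,.0997])
s=arm.get_state();print(s["eef_pos"],s["force"],(s["eef_pos"][:2]-H)@u)
for n,z in(("tab",.065),("tray_mid",.037)):
  for c in("top","scene"):
    for r in arm.spot_point(n,c)[:3] if (arm.grab_frame(c) is not None) else []:
      p=at(c,r["xy"],z)[:2]; print(n,c,r["score"],p.round(3),((p-H)@u).round(4))
E
```

```text
[ 0.61260345 -0.03492684  0.23475865] [ 0.46970202 -2.12083223  2.67103743] -0.13721267385091362
tab top 0.82 [ 0.393 -0.195] -0.2481
tab top 0.63 [ 0.609 -0.023] -0.1246
tab top 0.57 [ 0.747 -0.28 ] -0.4044
tab scene 0.73 [ 0.773 -0.282] -0.4117
tab scene 0.66 [ 0.621 -0.029] -0.1334
tab scene 0.57 [ 0.399 -0.191] -0.2458
tray_mid top 0.97 [0.588 0.062] -0.0371
tray_mid top 0.93 [ 0.334 -0.09 ] -0.1337
tray_mid top 0.82 [ 0.8  -0.22] -0.3573
tray_mid scene 0.89 [ 0.353 -0.09 ] -0.1372
tray_mid scene 0.84 [0.596 0.052] -0.0492
tray_mid scene 0.57 [ 0.822 -0.219] -0.3609
```

View pics/s2.png

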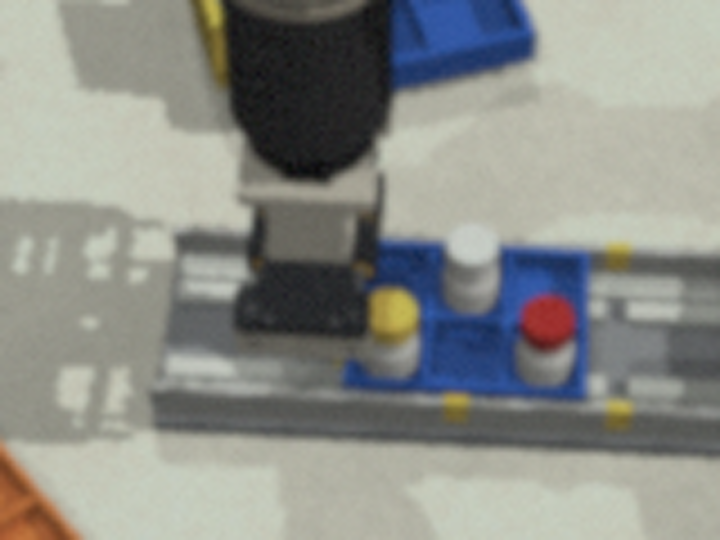

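The tray has slid level with its pots upright, about 40–45 mm short of home. I'll go slower from here.

Call:
{"name": "move_arm", "arguments": {"deltas": [[-0.6,2.9,0,0,0,0],[-0.6,2.9,0,0,0,0],[-0.6,2.9,0,0,0,0],[-0.6,2.9,0,0,0,0],[-0.6,2.9,0,0,0,0]]}}

```text
t: 6.63
eef_pos: [0.6097, -0.0214, 0.2345]
ee_rot: [3.141, -0.0, -1.372]
force: [1.0, -2.9, -0.8]
width: 0.0007
```

Call:
{"name": "move_arm", "arguments": {"deltas": [[-0.4,2,0,0,0,0],[-0.4,2,0,0,0,0],[-0.4,2,0,0,0,0],[-0.4,2,0,0,0,0],[-0.4,2,0,0,0,0]]}}

```text
t: 7.05
eef_pos: [0.6079, -0.0114, 0.2347]
ee_rot: [3.142, -0.0, -1.372]
force: [0.3, -3.1, -1.3]
width: 0.0004
```

Call:
{"name": "move_arm", "arguments": {"deltas": [[-0.3,1.3,0,0,0,0],[-0.3,1.3,0,0,0,0],[-0.3,1.3,0,0,0,0],[-0.3,1.3,0,0,0,0],[-0.3,1.3,0,0,0,0]]}}

```text
t: 7.47
eef_pos: [0.6064, -0.005, 0.2347]
ee_rot: [3.142, -0.0, -1.372]
force: [-0.2, -2.1, -1.0]
width: 0.0003
```

Call:
{"name": "move_arm", "arguments": {"deltas": [[-0.2,1.1,0,0,0,0],[-0.2,1.1,0,0,0,0],[-0.2,1.1,0,0,0,0],[-0.2,1.1,0,0,0,0],[-0.2,1.1,0,0,0,0]]}}

```text
t: 7.88
eef_pos: [0.6054, 0.0005, 0.2346]
ee_rot: [3.142, -0.0, -1.372]
force: [0.2, -2.7, -0.2]
width: 0.0002
```

Call:
{"name": "move_arm", "arguments": {"deltas": [[-0.2,1,0,0,0,0],[-0.2,1,0,0,0,0],[-0.2,1,0,0,0,0],[-0.2,1,0,0,0,0],[-0.2,1,0,0,0,0]]}}

```text
t: 8.3
eef_pos: [0.6044, 0.0055, 0.2347]
ee_rot: [3.142, -0.0, -1.372]
force: [0.3, -3.3, -0.8]
width: 0.0007
```

Call:
{"name": "move_arm", "arguments": {"deltas": [[-0.2,1,0,0,0,0],[-0.2,1,0,0,0,0],[-0.2,1,0,0,0,0],[-0.2,1,0,0,0,0],[-0.2,1,0,0,0,0]]}}

```text
t: 8.72
eef_pos: [0.6034, 0.0104, 0.2347]
ee_rot: [-3.142, -0.0, -1.372]
force: [0.6, -3.2, -1.1]
width: 0.0005
```

Call:
{"name": "move_arm", "arguments": {"deltas": [[-0.2,0.8,0,0,0,0],[-0.2,0.8,0,0,0,0],[-0.2,0.8,0,0,0,0],[-0.2,0.8,0,0,0,0],[-0.2,0.8,0,0,0,0]]}}

```text
t: 9.13
eef_pos: [0.6034, 0.0123, 0.2357]
ee_rot: [-3.141, -0.004, -1.371]
force: [5.7, -22.7, 2.6]
width: 0.0006
```

The force jumped to 23 N and the tray stopped, so the feet are in the notches. I'll back off and look.

Call:
{"name": "move_arm", "arguments": {"deltas": [[0.5,-3,0,0,0,0],[1,-5,0,0,0,0],[2,-10,0,0,0,0],[4,-20,0,0,0,0],[4,-20,10,0,0,0]]}}

```text
t: 9.55
eef_pos: [0.6134, -0.0439, 0.2431]
ee_rot: [3.139, 0.001, -1.371]
force: [-0.2, 0.0, -0.1]
width: 0.0003
```

```bash
python3 - <<'E'
from h import *
save("scene","s3",(190,150,330,255),5)
u=np.array([-.206,.9785]);H=np.array([.586,.0997])
s=arm.get_state();print(s["t"],s["eef_pos"],s["force"])
for c in("top","scene"):
  arm.grab_frame(c)
  print(c,"home",px(c,[.586,.0997,.03]),"slide",px(c,[.586,.0997,.037]))
  for r in arm.spot_point("tray_mid",c)[:4]:
      p=at(c,r["xy"],.03)[:2]
      if abs((p-H)@u)<.06: print(c,r["score"],np.round(r["xy"],1),p.round(3),((p-H)@u).round(4))
  for r in arm.spot_point("load_top",c)[:3]: print("load",c,r["score"],at(c,r["xy"],.038).round(4))
E
```

```text
9.6 [ 0.61482672 -0.04673138  0.24598213] [ 3.03534876 -2.37493591  3.44709182]
top home [214.55626558 187.83074261] slide [214.3275832 187.3237192]
top 0.73 [215.9 187.7] [0.586 0.096] -0.0039
load top 0.44 [ 0.4763 -0.3797  0.038 ]
scene home [289.36450768 214.31805679] slide [289.48640565 212.90923689]
scene 0.93 [290.5 214.1] [0.584 0.103] 0.0032
load scene 0.66 [0.6077 0.0998 0.038 ]
load scene 0.47 [ 0.4544 -0.3782  0.038 ]
```

View pics/s3.png

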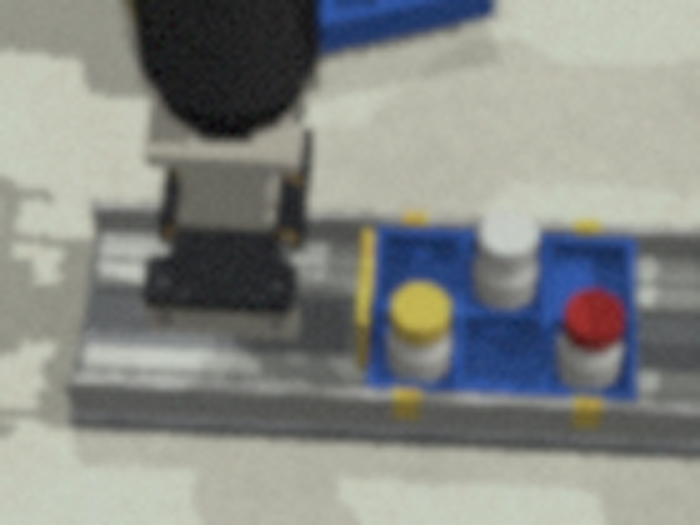

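The tray sits lower and centred between the four yellow marks (crop (407,400), (587,408), (415,218), (587,225)), with the pots upright. The network estimates are within about 4 mm of home on either side. Next is the green button at about (0.471, -0.379).

Call:
{"name": "move_arm", "arguments": {"deltas": [[0,0,15,0,0,0],[0,0,20,0,0,0],[-4,-12,20,0,0,0],[-10,-25,20,0,0,0],[-14,-33,10,0,0,0]]}}

```text
t: 10.32
eef_pos: [0.587, -0.1122, 0.3319]
ee_rot: [-3.139, -0.001, -1.368]
force: [1.3, -0.7, 0.3]
width: 0.0006
```

Call:
{"name": "move_arm", "arguments": {"deltas": [[-14,-33,0,0,0,0],[-14,-33,0,0,0,0],[-14,-33,0,0,0,0],[-14,-33,0,0,0,0],[-14,-33,0,0,0,0]]}}

```text
t: 10.73
eef_pos: [0.5152, -0.2792, 0.3297]
ee_rot: [-3.141, 0.0, -1.37]
force: [1.4, 0.2, -0.0]
width: 0.0004
```

Call:
{"name": "move_arm", "arguments": {"deltas": [[-14,-33,0,0,0,0],[-14,-33,0,0,0,0],[-10,-24,0,0,0,0],[-4,-7,0,0,0,0],[0,0,0,0,0,0]]}}

```text
t: 11.15
eef_pos: [0.4731, -0.3767, 0.3292]
ee_rot: [3.141, 0.0, -1.374]
force: [0.2, -0.0, -0.3]
width: 0.0006
```

Call:
{"name": "move_arm", "arguments": {"deltas": [[-1,-1,-25,0,0,0],[-1,-1,-25,0,0,0],[0,0,-20,0,0,0],[0,0,-15,0,0,0],[0,0,0,0,0,0]]}}

```text
t: 11.57
eef_pos: [0.4714, -0.3757, 0.2412]
ee_rot: [3.137, 0.004, -1.371]
force: [-1.9, -0.4, -0.2]
width: 0.0003
```

```bash
python3 - <<'E'
from h import *
s=arm.get_state();print(s["t"],s["eef_pos"],s["force"])
im=[]
for c,b in(("scene",(110,105,200,175)),("top",(340,180,430,250))):
  a=arm.grab_frame(c)[b[1]:b[3],b[0]:b[2]]
  im.append(cv2.resize(a,None,fx=4.4,fy=4.4,interpolation=cv2.INTER_CUBIC))
cv2.imwrite("pics/b0.png",np.hstack(im)[:,:,::-1])
tip=s["eef_pos"]-[0,0,.178]
for c in("scene","top"):print(c,px(c,tip),px(c,[.471,-.379,.044]))
E
```

```text
11.5667 [ 0.4714284  -0.37569875  0.24123467] [-1.92016958 -0.41663046 -0.16118637]
scene [148.19933289 145.62972834] [148.35911077 149.54003849]
top [383.87978644 218.84681848] [383.02850443 219.86986525]
```

View pics/b0.png

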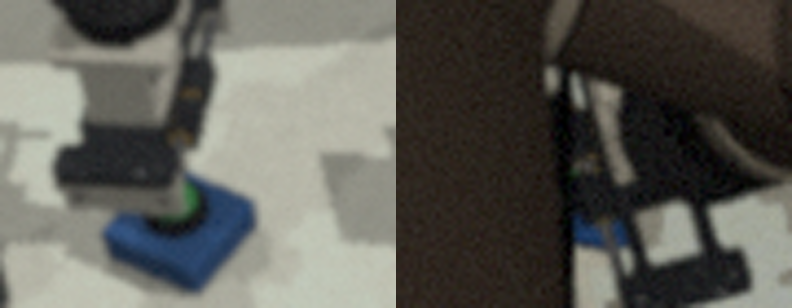

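The finger is above the green button, visible at scene crop (182,200), and the projected tip is within about 4 mm of the button centre. I'll press down, watching the force.

Call:
{"name": "move_arm", "arguments": {"deltas": [[0,-2,-4,0,0,0],[0,-1,-3,0,0,0],[0,0,-2,0,0,0],[0,0,-2,0,0,0],[0,0,-2,0,0,0]]}}

```text
t: 12.08
eef_pos: [0.4719, -0.3806, 0.2319]
ee_rot: [-3.141, -0.0, -1.372]
force: [-1.1, -0.9, -0.4]
width: 0.0004
```

Call:
{"name": "move_arm", "arguments": {"deltas": [[0,0,-2,0,0,0],[0,0,-2,0,0,0],[0,0,-2,0,0,0],[0,0,-1,0,0,0],[0,0,-1,0,0,0]]}}

```text
t: 12.5
eef_pos: [0.472, -0.3807, 0.2242]
ee_rot: [-3.141, -0.0, -1.371]
force: [-3.7, 4.0, 17.0]
width: 0.0007
```

17 N at tip z 46 mm looks like the bottom stop. I'll check for the spring profile by backing off slowly.

Call:
{"name": "move_arm", "arguments": {"deltas": [[0,0,0.5,0,0,0],[0,0,0.5,0,0,0],[0,0,0,0,0,0],[0,0,0,0,0,0],[0,0,0,0,0,0]]}}

```text
t: 12.92
eef_pos: [0.472, -0.3807, 0.2248]
ee_rot: [-3.141, -0.0, -1.372]
force: [-1.6, 0.3, 4.3]
width: 0.0003
```

Call:
{"name": "move_arm", "arguments": {"deltas": [[0,0,1,0,0,0],[0,0,0.5,0,0,0],[0,0,0,0,0,0],[0,0,0,0,0,0],[0,0,0,0,0,0]]}}

```text
t: 13.33
eef_pos: [0.472, -0.3807, 0.2262]
ee_rot: [-3.142, -0.0, -1.372]
force: [-1.0, -0.1, 4.3]
width: 0.0003
```

Call:
{"name": "move_arm", "arguments": {"deltas": [[0,0,1,0,0,0],[0,0,1,0,0,0],[0,0,0,0,0,0],[0,0,0,0,0,0],[0,0,0,0,0,0]]}}

```text
t: 13.75
eef_pos: [0.472, -0.3806, 0.2281]
ee_rot: [-3.142, -0.0, -1.372]
force: [-1.1, -1.0, 3.3]
width: 0.0006
```

Call:
{"name": "move_arm", "arguments": {"deltas": [[0,0,1,0,0,0],[0,0,1,0,0,0],[0,0,0,0,0,0],[0,0,0,0,0,0],[0,0,0,0,0,0]]}}

```text
t: 14.17
eef_pos: [0.472, -0.3806, 0.2301]
ee_rot: [-3.142, -0.0, -1.372]
force: [-0.3, -1.3, 1.5]
width: 0.0
```

The force fell through 4.3, 3.3 and 1.5 N over about 6 mm, which is the spring, so the button was fully down. Now I'll withdraw.

Call:
{"name": "move_arm", "arguments": {"deltas": [[0,0,5,0,0,0],[0,0,15,0,0,0],[0,0,25,0,0,0],[0,0,25,0,0,0],[0,0,25,0,0,0]]}}

```text
t: 14.58
eef_pos: [0.4715, -0.3803, 0.3259]
ee_rot: [3.14, 0.001, -1.372]
force: [0.3, -0.3, -0.7]
width: 0.0006
```

Call:
{"name": "move_arm", "arguments": {"deltas": [[0,0,10,0,0,0],[0,0,5,0,0,0],[0,0,0,0,0,0],[0,0,0,0,0,0],[0,0,0,0,0,0]]}}

```text
t: 15.0
eef_pos: [0.4715, -0.3803, 0.3386]
ee_rot: [3.14, 0.002, -1.372]
force: [0.8, 0.1, -0.0]
width: 0.0007
```

```bash
python3 - <<'E'
from h import *
save("scene","s4",(80,110,340,270),3)
u=np.array([-.206,.9785]);H=np.array([.586,.0997])
s=arm.get_state();print(s["t"],s["eef_pos"],s["force"])
for c in("top","scene"):
  arm.grab_frame(c)
  for r in arm.spot_point("tray_mid",c)[:4]:
      p=at(c,r["xy"],.03)[:2]
      if abs((p-H)@u)<.06: print(c,r["score"],p.round(3),((p-H)@u).round(4))
E
```

```text
15.05 [ 0.47153792 -0.3803825   0.33858311] [ 0.38915626  0.76805161 -0.10718022]
top 0.85 [0.58  0.099] 0.0001
scene 0.93 [0.596 0.103] 0.0012
```

View pics/s4.png

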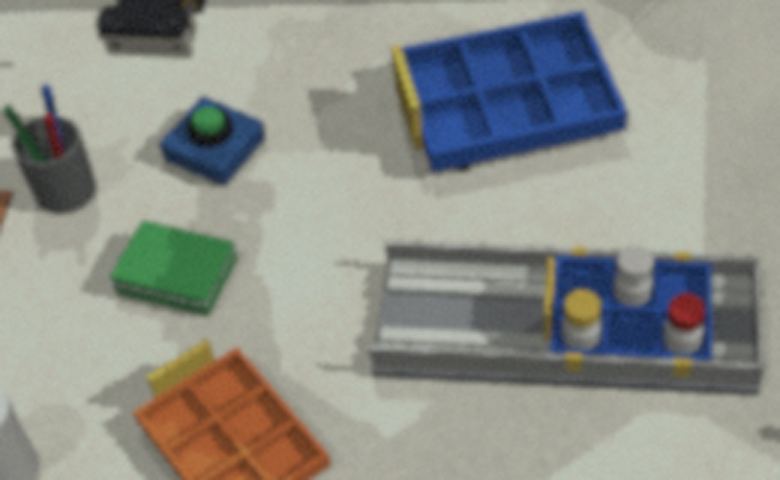

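The button is back up at crop (208,122). The tray at (632,305) sits level between the marks with its pots upright, nothing else has moved, and the arm is clear. I'll hand in.

```bash
python3 -c "
from station import arm
print(arm.job_done())"
```

```text
the job is handed in; nothing more can be done
None
```

I pushed the smaller blue tray (the one with the pots) by its yellow tab about 138 mm along the rails, then pressed and released the green button. I handed the job in at about 15 s of the 43 s allowed; no verdict was reported.

- **Tray:** sliding took about 2 to 5.5 N, then the force jumped to 23 N and the tray stopped firmly. In the last picture it sits centred between the yellow notch marks, and the pots stand upright. The networks put it within about 1 mm of home along the rails.
- **Green button:** I pressed until the force reached 17 N at the bottom stop. On release it fell through 4.3, 3.3 and 1.5 N over about 6 mm, which matches the spring. In the last picture the button is up.
- **Everything else:** nothing visible in the last picture had moved. The red button, dropper bottle and timer were out of that picture, but the arm never went near them. The arm ended clear, with no contact force.
- **Checks that disagreed:** the two cameras put the tray 16 mm apart across the rails in the last look. I took this as detection noise because the guides leave only 2.5 mm of play each side. Just after the drop, their estimates along the rails were 4 mm short and 3 mm past home. I did not measure the tray's height directly; the drop is inferred from the force and the pictures.

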